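# Reverse the row of tools for the colleague opposite

## Task

My colleague works from the far side of the table and wants the four tools in the order I have them. Move them from the pale tool rest to the empty darker one in reverse left-to-right order, so that the leftmost tool ends up in the rightmost notch and so on: one tool to each notch, each lying flat across both rails with its middle about midway between them, either end to the front. Do not push or upset the loupe, the bottle or the dish standing nearby.

Things in the scene. Friction and masses are not known exactly. Their poses are not given: they have to be found in the camera images.
- full_rest: Pale wooden rest holding the four tools, left or right of the other. Base 130 x 316 x 8 mm; two rails 12 mm thick along y at x = -38 and +38 mm, open gap between. Rail tops 28 mm above its underside; on them dividers to 39.5 mm leave four flat notches 50 mm wide at y = +108, +36, -36, -108 mm. Fixed. Origin: centre of underside, z up, y to the robot's left +-0.25 rad.
- empty_rest: Empty rest in darker wood, of exactly the same make, measures and axes as the pale one, without paper tags. Both stand on a grey-topped platform 310 x 800 mm, 40 mm high. Fixed. Origin: centre of underside, z up, y along the row to the robot's left (turned at most 0.25 rad).
- large_brush_mid (a point): Point: mid-length, on its axis, over the gap between the rails; its y runs along the tool. Larger flat dusting brush, 181 mm long, 30 g: handle to +y, 14 mm wide and 15 mm thick at this point; ferrule and bristles to -y, up to 28 mm wide, from 33 mm off. The point is 7.5 mm above what it lies on.
- small_brush_mid (a point): Point: mid-length, on its axis, over the gap between the rails; its y runs along the tool. Smaller flat dusting brush, 136 mm long, 22 g: handle to +y, 12 mm wide and 11 mm thick at this point; ferrule and bristles to -y, up to 21 mm wide, from 25 mm off. The point is 5.5 mm above what it lies on.
- marker_mid (a point): Point: mid-length, on its axis, over the gap between the rails; its y runs along the tool. Felt marker pen, white with red cap, round, 17 mm thick, 135 mm long, 10 g; may roll in its notch. The point is 8 mm above what it lies on.
- spatula_mid (a point): Point: mid-length, on its axis, over the gap between the rails; its y runs along the tool. Double-ended steel spatula, 186 mm long, 35 g: dark wooden handle 14 mm wide, 12 mm thick, 96 mm long in the middle, lying on the rails; a thin narrow blade at each end. The point is 6 mm above what it lies on.
- tag_large_brush: Blank white paper tag, 36 x 14 x 1 mm, fixed on the pale rest's base at the robot's side, before the notch where the large brush starts. All four look alike. Its origin is not in the paper but at the notch: midway between the rails, at notch floor height, axes as the rest's.
- tag_small_brush: Blank white paper tag, 36 x 14 x 1 mm, fixed on the pale rest's base at the robot's side, before the notch where the small brush starts. All four look alike. Its origin is not in the paper but at the notch: midway between the rails, at notch floor height, axes as the rest's.
- tag_marker: Blank white paper tag, 36 x 14 x 1 mm, fixed on the pale rest's base at the robot's side, before the notch where the marker starts. All four look alike. Its origin is not in the paper but at the notch: midway between the rails, at notch floor height, axes as the rest's.
- tag_spatula: Blank white paper tag, 36 x 14 x 1 mm, fixed on the pale rest's base at the robot's side, before the notch where the spatula starts. All four look alike. Its origin is not in the paper but at the notch: midway between the rails, at notch floor height, axes as the rest's.
- loupe: Bystander: black eye loupe, upright, 32 mm across, 27 mm high. Origin: centre of underside.
- bottle: Bystander: white bottle with blue label, upright, 42 mm across, 75 mm high. Origin: centre of underside.
- dish: Bystander: small white round dish, 68 mm across, 14 mm high. Origin: centre of underside.

How it is judged:
At the end, for the whole second after the job is handed in: Each tool lies in the darker rest's notch that mirrors its starting notch: its middle within 22 mm of the notch centre, 30 mm of midway between the rails and 5 mm of its resting height; length within 0.4 rad of square to the rails; at rest, released (((y of tag_large_brush in the frame of full_rest between 0.088 and 0.128 m and y of large_brush_mid in the frame of empty_rest between -0.13 and -0.086 m) or (y of tag_large_brush in the frame of full_rest between 0.016 and 0.056 m and y of large_brush_mid in the frame of empty_rest between -0.058 and -0.014 m) or (y of tag_large_brush in the frame of full_rest between -0.056 and -0.016 m and y of large_brush_mid in the frame of empty_rest between 0.014 and 0.058 m) or (y of tag_large_brush in the frame of full_rest between -0.128 and -0.088 m and y of large_brush_mid in the frame of empty_rest between 0.086 and 0.13 m)) and x of large_brush_mid in the frame of empty_rest between -0.03 and 0.03 m and z of large_brush_mid in the frame of empty_rest between 0.0305 and 0.0405 m and angle between the y axis of each of large_brush_mid, small_brush_mid, marker_mid, spatula_mid and the x axis of empty_rest, either way round below 0.4 rad and linear speed of each of large_brush, small_brush, marker, spatula below 0.02 m/s and contact force between each of large_brush, small_brush, marker, spatula and the fingers below 0.05 N and ((y of tag_small_brush in the frame of full_rest between 0.088 and 0.128 m and y of small_brush_mid in the frame of empty_rest between -0.13 and -0.086 m) or (y of tag_small_brush in the frame of full_rest between 0.016 and 0.056 m and y of small_brush_mid in the frame of empty_rest between -0.058 and -0.014 m) or (y of tag_small_brush in the frame of full_rest between -0.056 and -0.016 m and y of small_brush_mid in the frame of empty_rest between 0.014 and 0.058 m) or (y of tag_small_brush in the frame of full_rest between -0.128 and -0.088 m and y of small_brush_mid in the frame of empty_rest between 0.086 and 0.13 m)) and x of small_brush_mid in the frame of empty_rest between -0.03 and 0.03 m and z of small_brush_mid in the frame of empty_rest between 0.0285 and 0.0385 m and ((y of tag_marker in the frame of full_rest between 0.088 and 0.128 m and y of marker_mid in the frame of empty_rest between -0.13 and -0.086 m) or (y of tag_marker in the frame of full_rest between 0.016 and 0.056 m and y of marker_mid in the frame of empty_rest between -0.058 and -0.014 m) or (y of tag_marker in the frame of full_rest between -0.056 and -0.016 m and y of marker_mid in the frame of empty_rest between 0.014 and 0.058 m) or (y of tag_marker in the frame of full_rest between -0.128 and -0.088 m and y of marker_mid in the frame of empty_rest between 0.086 and 0.13 m)) and x of marker_mid in the frame of empty_rest between -0.03 and 0.03 m and z of marker_mid in the frame of empty_rest between 0.031 and 0.041 m and ((y of tag_spatula in the frame of full_rest between 0.088 and 0.128 m and y of spatula_mid in the frame of empty_rest between -0.13 and -0.086 m) or (y of tag_spatula in the frame of full_rest between 0.016 and 0.056 m and y of spatula_mid in the frame of empty_rest between -0.058 and -0.014 m) or (y of tag_spatula in the frame of full_rest between -0.056 and -0.016 m and y of spatula_mid in the frame of empty_rest between 0.014 and 0.058 m) or (y of tag_spatula in the frame of full_rest between -0.128 and -0.088 m and y of spatula_mid in the frame of empty_rest between 0.086 and 0.13 m)) and x of spatula_mid in the frame of empty_rest between -0.03 and 0.03 m and z of spatula_mid in the frame of empty_rest between 0.029 and 0.039 m); the robot touches nothing.
It fails at once if the loupe is pushed more than 20 mm or tipped (distance of loupe from where it was at the start of the episode above 0.02 m or angle between loupe's own z axis and vertical above 0.5 rad).
It fails at once if the bottle is pushed more than 20 mm or tipped (distance of bottle from where it was at the start of the episode above 0.02 m or angle between bottle's own z axis and vertical above 0.5 rad).
It fails at once if the dish is pushed more than 20 mm or tipped (distance of dish from where it was at the start of the episode above 0.02 m or angle between dish's own z axis and vertical above 0.5 rad).
It also fails if it takes over 99 s, if anything falls off the work surface, if the arm or the gripper's body presses on something with over 40 N, if the wrist force passes 120 N, or if a joint passes its speed limit or range.

## Robot

A 7-joint arm with a two-finger parallel gripper is mounted at the origin on the work surface; the furniture and walls round the work are solid. World frame = base frame: x ahead of the robot, y to its left, z up, the work surface at z = 0. Lengths are in m, angles in rad, forces in N, time in s.
With the tool pointing down it reaches from about 0.425 to 0.825 m from the base axis. Payload 3.6 kg.
Tool frame: the origin (TCP) lies midway between the tips of the shut fingers; the grasp point (between the pads) lies 19 mm behind it (robot.grip_depth is the distance from the TCP to the grasp point, in m); z points along the fingers, y is the line along which they close (so a half turn about z gives the same grasp; the last joint's range is limited). The gripper opens to 85 mm and grips with 20 to 120 N. Pads are 22 mm wide; open, the fingers measure 114 mm over their backs; the gripper's body (76 mm by 85 mm) begins 54 mm behind the grasp point. The pads swing forward as they close: fully open they stand 13 mm farther back than shut.
Start: joints at [-1.159, 0.615, -0.013, 1.423, 0.008, 1.103, -0.04], TCP at [0.276, 0.589, 0.231] pointing down, gripper open.
Joint ranges: [-3.12, 3.12], [-0.3, 2.06], [-1.34, 1.32], [0.26, 2.42], [-1.36, 4.5], [0.01, 1.98], [-2.84, 2.84]. Speed limits (rad/s): [2.79, 2.79, 3.14, 3.14, 3.14, 3.14, 3.14].

## Interface

Orientations are given as a unit quaternion [w, x, y, z].
In Python, from bench import robot gives the robot as it stands.
- The arm moves only by the tool carry_out, never from a script. Its arguments are lists of equal length, an entry for each row: "xyz": the shift along the world's x, y, z in m, a list of three; "turn": the turn about the world's z in degrees; "grip": the finger opening in m, from 0 to 0.0854. In form: {"xyz": [[x, y, z], ...], "turn": [turn, ...], "grip": [grip, ...]}. A call has 1 to 5 rows; each row is the pose to reach, as a shift and turn from the pose commanded when the call began; what a row does not reach only later rows make up. A row lasts 1/12 s, in which the tool goes at most 41.7 mm and 7.16 degrees, less where a joint would pass 70% of its speed; a pose out of reach is approached as far as the arm can. A call with a gripper value outside its range is refused whole. The fingers move at their own pace and stop on an object; the grip force is fixed at half the most. Time passes only in rows, so rows that repeat a pose let the fingers close. It gives the time, the measured TCP pose, the force, the opening and the grip force at its end, in the units of the state.
- robot.state(): the state, without advancing time (a new reading comes with each control period).
- robot.grab_frame(name): name is "scene" or "top" or "wrist"; returns the picture (420x560x3 uint8, red, green, blue); there is no depth.
- robot.camera_model(name): a dict with "mtx" (3x3 intrinsics, pixels), "R" (3x3) and "t" (3): a world point X has camera coordinates R X + t; the wrist camera has in their place "hand_eye" (4x4, takes a point from camera to tool coordinates, whose origin is the TCP and whose axes are the flange's). Camera axes: x right, y down, z forward; pixel columns grow to the right and rows downward; lengths in m; the calibration is good to about 2 mm. A picture is of the moment at which its call begins: read the wrist's pose just before it. camera_model takes no time and is no camera call.
- robot.sign_off(): hands the job in; it is judged then, once.
The state is a dict: "time": time; "q": joint angles; "dq": joint speeds; "tau": joint torques, N m; "tool_pos": TCP position; "tool_rot": TCP orientation; "wrist_force": force on the tool from outside, world axes, zero at the start; "torque": the same for the moment, N m; "opening": finger opening in m; "finger_force": force on a finger pad.
Only numpy, scipy, OpenCV 4.12 (cv2) and the standard library are available. Lean on these libraries where they do the work, as an engineer would, in place of code of your own. Each camera call takes 0.05 s, during which the arm holds its last target. There are 200 camera calls.

## Working session

There is one attempt and no reset: what is moved stays moved. The work goes in short steps, Python scripts to look and compute and a tool call to move; the robot and the scene stay as the last step left them, time stands still between calls to the robot, and variables do not carry over. Pictures are saved under pics/ and viewed, at most 14 in all, crops included, and the job is handed in when it is done.

Besides the shell and the picture viewer there is one more tool, called after "Call:" as a command line: name --pt "numbers of a row" for each row, then --argument value for the rest. carry_out: Moves the arm, as the interface text tells. Its arguments: {"type":"object","properties":{"xyz":{"type":"array","items":{"type":"array","items":{"type":"number"}}},"turn":{"type":"array","items":{"type":"number"}},"grip":{"type":"array","items":{"type":"number"}}},"required":["xyz","turn","grip"]}

```bash
ls; mkdir -p pics
python3 - <<'E'
from bench import robot
import cv2, numpy as np
s=robot.state(); print(s['time'],s['tool_pos'],s['tool_rot'],s['opening'])
for n in('scene','top'):
    cv2.imwrite(f'pics/{n}0.png',robot.grab_frame(n)[:,:,::-1])
    m=robot.camera_model(n); print(n,{k:np.round(v,4).tolist() for k,v in m.items()})
print(robot.camera_model('wrist'))
E
```

```text
pics
0.0 [0.27519447 0.58798955 0.23012208] [-2.79779470e-04  2.17107800e-01  9.76146737e-01 -1.29333529e-03] 0.08511982968431042
scene {'mtx': [[387.7066, 0.0, 269.3495], [0.0, 387.7066, 213.6131], [0.0, 0.0, 1.0]], 'R': [[0.8545, -0.5188, -0.0253], [-0.2382, -0.3481, -0.9067], [0.4615, 0.7808, -0.4211]], 't': [-0.5929, 0.1946, 1.0701]}
top {'mtx': [[419.3111, 0.0, 279.1709], [0.0, 419.3111, 212.6657], [0.0, 0.0, 1.0]], 'R': [[-0.0277, -0.9994, -0.0184], [-0.9877, 0.0302, -0.1535], [0.154, 0.0139, -0.988]], 't': [-0.045, 0.6328, 1.0185]}
{'mtx': array([[290.34003174,   0.        , 280.97212457],
       [  0.        , 290.34003174, 210.03829294],
       [  0.        ,   0.        ,   1.        ]]), 'hand_eye': array([[ 1.02552028e-03, -9.49310490e-01, -3.14338261e-01,
         8.13450149e-02],
       [ 9.99998800e-01,  6.08522366e-04,  1.42471482e-03,
        -4.34610325e-04],
       [-1.16121486e-03, -3.14339345e-01,  9.49309974e-01,
        -1.42546866e-01],
       [ 0.00000000e+00,  0.00000000e+00,  0.00000000e+00,
         1.00000000e+00]])}
```

View pics/top0.png

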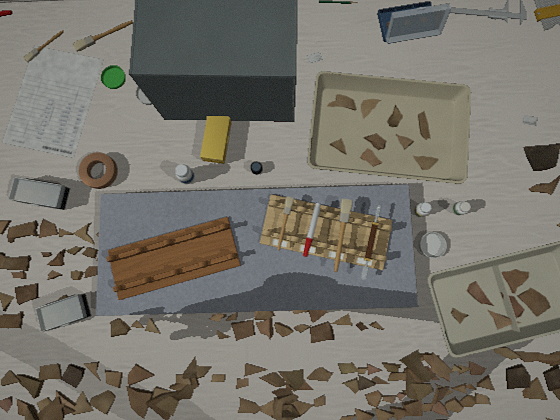

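View pics/scene0.png

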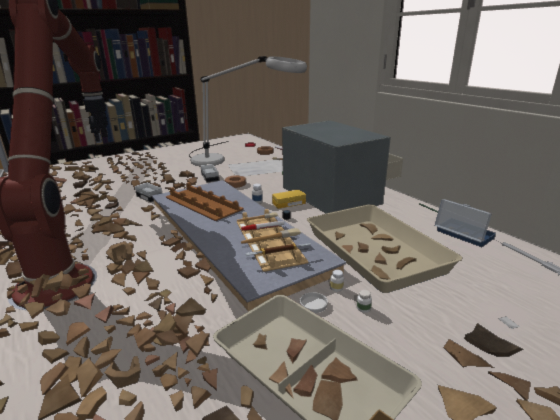

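Top view: dark rest at about (175,258), pale rest at (327,232) holding, left to right, a brush, the marker, a brush and the spatula. I'll enlarge both.

Run:
```python
import cv2
a=cv2.imread('pics/top0.png')
cv2.imwrite('pics/c1.png',cv2.resize(a[180:285,250:405],None,fx=5,fy=5,interpolation=cv2.INTER_CUBIC))
cv2.imwrite('pics/c2.png',cv2.resize(a[205:310,95:255],None,fx=5,fy=5,interpolation=cv2.INTER_CUBIC))
```

```text
(no output)
```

View pics/c1.png

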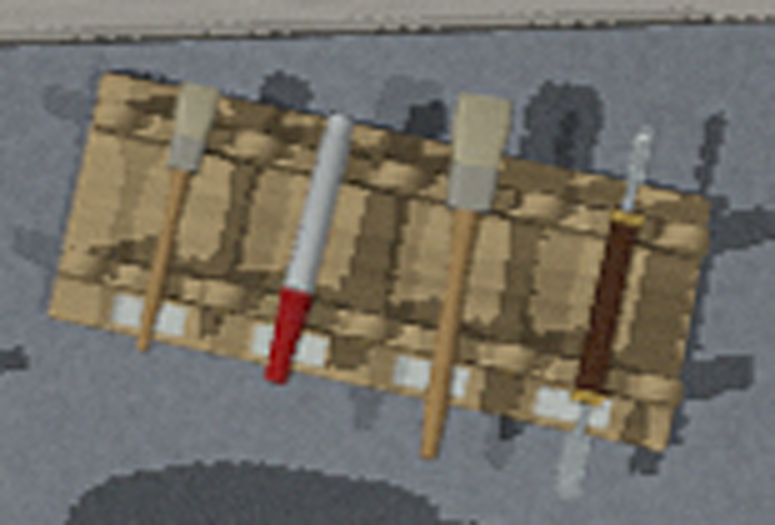

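View pics/c2.png

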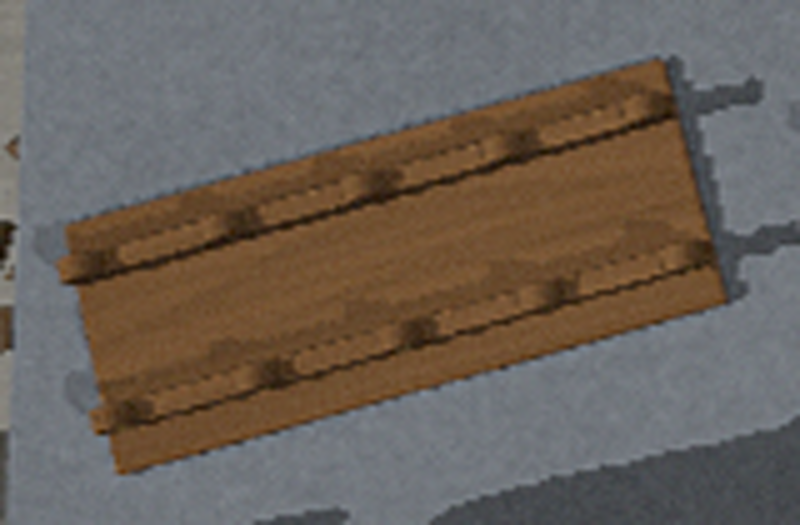

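Left to right in the pale rest: small brush (handle to the robot), marker (cap to the robot), large brush, spatula. Base corners and tool ends read from the crops.

```bash
cat > h.py <<'E'
import numpy as np, cv2
from scipy.optimize import least_squares
from scipy.spatial.transform import Rotation as Ro
def cam(robot,n,st=None):
    m=robot.camera_model(n); K=np.array(m['mtx'])
    if n!='wrist': return K,np.array(m['R']),np.array(m['t'])
    T=np.eye(4); T[:3,:3]=Ro.from_quat(np.roll(st['tool_rot'],-1)).as_matrix(); T[:3,3]=st['tool_pos']
    W=np.linalg.inv(T@np.array(m['hand_eye'])); return K,W[:3,:3],W[:3,3]
def proj(c,X):
    K,R,t=c; p=(R@np.atleast_2d(X).T).T+t; p=p@K.T; return p[:,:2]/p[:,2:]
def onplane(c,uv,z):
    K,R,t=c; uv=np.atleast_2d(uv); d=np.c_[uv,np.ones(len(uv))]@np.linalg.inv(K).T@R; C=-R.T@t
    return C+d*((z-C[2])/d[:,2])[:,None]
def tri(cams,uvs):  # least squares point from several views
    f=lambda X:np.concatenate([proj(c,X)[0]-u for c,u in zip(cams,uvs)])
    r=least_squares(f,[.6,.1,.07]); return r.x,np.abs(r.fun).max()
def restpts(p,L):
    x,y,a,z=p; R=np.array([[np.cos(a),-np.sin(a),0],[np.sin(a),np.cos(a),0],[0,0,1]])
    return np.asarray(L)@R.T+[x,y,z]
def fitrest(obs,z=None): # obs: list of (cam,uv,localpts)
    g=lambda p:np.concatenate([(proj(c,restpts(p if z is None else [*p[:3],z],L))-uv).ravel() for c,uv,L in obs])
    r=least_squares(g,[.6,.1,0,.04]); return r.x,np.abs(r.fun).max()
BASE=np.array([[65,158,8],[65,-158,8],[-65,-158,8],[-65,158,8]])/1e3
E
python3 - <<'E'
from bench import robot
from h import *
c=cam(robot,'top')
dk=np.array([(67,225),(665,60),(727,300),(120,472)])/5+[95,205]
pl=np.array([(103,72),(710,198),(662,450),(50,318)])/5+[250,180]
for n,u in(('dark',dk),('pale',pl)):
    for z in(None,.04):
        p,e=fitrest([(c,u,BASE)],z); print(n,z,p.round(4),e.round(2))
    p[3]=.04
    print(' notches',restpts(p,[[0,y,.028] for y in(.108,.036,-.036,-.108)]).round(4).tolist())
    print(' r',np.hypot(*restpts(p,[[0,y,.028] for y in(.108,.036,-.036,-.108)])[:,:2].T))
T={'small':[(197,85),(145,350)],'marker':[(341,117),(277,383)],'large':[(483,95),(430,458)],'spat':[(643,130),(568,495)]}
for k,u in T.items():
    P=onplane(c,np.array(u)/5+[250,180],.068+{'small':.0055,'marker':.008,'large':.0075,'spat':.006}[k])
    d=P[0]-P[1]; print(k,P.mean(0).round(4),'len',np.linalg.norm(d).round(4),'yaw deg',np.degrees(np.arctan2(d[1],d[0])).round(1))
for n,u,h in(('loupe',(257,168),.027),('bottle',(184,170),.07),('bottle2',(424,208),.04),('dish',(434,243),.01)):
    print(n,onplane(c,u,h).round(3))
print(robot.state()['time'])
E
```

```text
dark None [0.5259 0.2075 0.2444 0.0267] 0.49
dark 0.04 [0.5252 0.204  0.2441 0.04  ] 0.93
 notches [[0.4991, 0.3088, 0.068], [0.5165, 0.2389, 0.068], [0.5339, 0.169, 0.068], [0.5513, 0.0992, 0.068]]
 r [0.58689466 0.56908232 0.56002861 0.56015837]
pale None [ 0.5805 -0.1808 -0.2408  0.0298] 0.35
pale 0.04 [ 0.5795 -0.1798 -0.2407  0.04  ] 0.9
 notches [[0.6052, -0.0749, 0.068], [0.5881, -0.1448, 0.068], [0.5709, -0.2147, 0.068], [0.5537, -0.2846, 0.068]]
 r [0.60983435 0.60562194 0.60993929 0.62260897]
small [ 0.6005 -0.0756  0.0735] len 0.1346 yaw deg -12.7
marker [ 0.582 -0.143  0.076] len 0.1356 yaw deg -15.7
large [ 0.5674 -0.2148  0.0755] len 0.1811 yaw deg -11.1
spat [ 0.5477 -0.2868  0.074 ] len 0.1837 yaw deg -15.0
loupe [[ 0.756 -0.008  0.027]]
bottle [[0.745 0.175 0.07 ]]
bottle2 [[ 0.633 -0.433  0.04 ]]
dish [[ 0.545 -0.462  0.01 ]]
0.1
```

Call:
carry_out --pt "0.018 -0.035 0.005" --pt "0.036 -0.07 0.01" --pt "0.054 -0.105 0.015" --pt "0.072 -0.14 0.02" --pt "0.09 -0.175 0.02" --turn '[2.2,4.4,6.6,8.8,11]' --grip '[0.0854,0.075,0.065,0.055,0.05]'

```text
time: 0.52
tool_pos: [0.3663, 0.4122, 0.2519]
tool_rot: [0.0, 0.121, 0.993, 0.0]
wrist_force: [1.2, 0.5, 0.6]
opening: 0.05
finger_force: 0.0
```

Call:
carry_out --pt "0.018 -0.035 0.0" --pt "0.036 -0.07 0.0" --pt "0.054 -0.105 0.0" --pt "0.072 -0.14 0.0" --pt "0.072 -0.14 0.0" --turn '[0,0,0,0,0]' --grip '[0.05,0.05,0.05,0.05,0.05]'

```text
time: 0.93
tool_pos: [0.4424, 0.2631, 0.251]
tool_rot: [0.002, 0.13, 0.991, -0.004]
wrist_force: [0.9, -1.7, -0.4]
opening: 0.05
finger_force: 0.0
```

```bash
cat > snap.py <<'E'
import sys,json
from bench import robot
from h import *
s=robot.state(); im=robot.grab_frame('wrist'); n=sys.argv[1]
cv2.imwrite(f'pics/{n}.png',cv2.resize(im[:,:,::-1],(800,600),interpolation=cv2.INTER_CUBIC))
json.dump({k:np.array(s[k]).tolist() for k in('tool_pos','tool_rot')},open(f'pics/{n}.json','w'))
print(s['time'],s['tool_pos'],s['tool_rot'],s['dq'].max() if hasattr(s['dq'],'max') else s['dq'])
E
python3 snap.py w1
```

```text
0.9333 [0.44244321 0.26313075 0.2510445 ] [ 0.00169568  0.13041191  0.99145197 -0.00358551] 0.014327160453925295
```

View pics/w1.png

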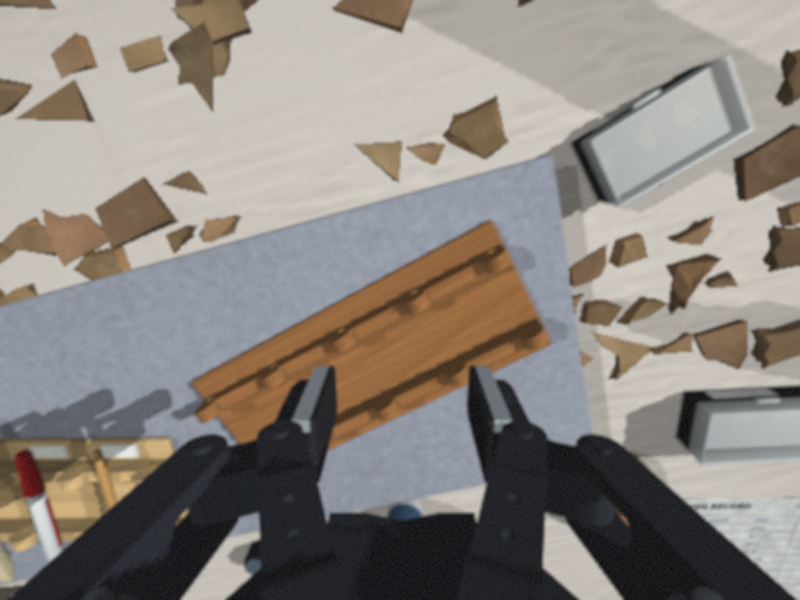

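Dark rest corners near (492,222), (192,385), (550,345) in the 800-wide picture; the picture's top is the robot's side.

Call:
carry_out --pt "0 0 0" --pt "0 0 0" --pt "0 0 0" --turn '[0,0,0]' --grip '[0.05,0.05,0.05]'

```text
time: 1.23
tool_pos: [0.4364, 0.2755, 0.2511]
tool_rot: [-0.0, 0.121, 0.993, 0.0]
wrist_force: [-0.5, 0.2, 0.1]
opening: 0.0502
finger_force: 0.0
```

Run:
```python
from bench import robot
from h import *
import json
s=robot.state(); print(s['tool_pos'],s['tool_rot'])
c=cam(robot,'top'); w=cam(robot,'wrist',json.load(open('pics/w1.json')))
dk=np.array([(67,225),(665,60),(727,300),(120,472)])/5+[95,205]
B=BASE[[3,2,0]]; u=np.array([(492,222),(192,385),(550,345)])*.7
for z in(None,.04):
    print(fitrest([(w,u,B)],z),fitrest([(c,dk,BASE),(w,u,B)],z))
for i,j in((3,0),(2,1),(0,2)): print(tri([c,w],[dk[i],u[j]]))
```

```text
[0.43640495 0.27550615 0.2511033 ] [-4.97461320e-04  1.20789845e-01  9.92677944e-01  2.54182703e-04]
(array([0.53142201, 0.20592689, 0.25142455, 0.03482542]), np.float64(0.9362030558716015)) (array([0.52937681, 0.20571293, 0.24701629, 0.03579809]), np.float64(2.427779933854623))
(array([0.52994738, 0.20612196, 0.25296329, 0.04      ]), np.float64(2.2175366241320944)) (array([0.5284733 , 0.20553551, 0.24803389, 0.04      ]), np.float64(2.9958751252294746))
(array([0.42785964, 0.34239938, 0.04853854]), np.float64(0.9139160539061209))
(array([0.50547174, 0.03900974, 0.04716076]), np.float64(1.4353923723157322))
(array([0.54946314, 0.37161674, 0.05088751]), np.float64(0.6682619349334402))
```

Call:
carry_out --pt "0.016 -0.035 0.0" --pt "0.032 -0.07 0.0" --pt "0.048 -0.105 0.0" --pt "0.065 -0.14 0.0" --pt "0.082 -0.175 0.0" --turn '[0,0,0,0,0]' --grip '[0.05,0.05,0.05,0.05,0.05]'

```text
time: 1.65
tool_pos: [0.5198, 0.0991, 0.2513]
tool_rot: [-0.0, 0.121, 0.993, 0.0]
wrist_force: [0.7, -0.2, -0.0]
opening: 0.0498
finger_force: 0.0
```

Call:
carry_out --pt "0.016 -0.035 0.0" --pt "0.032 -0.07 0.0" --pt "0.048 -0.105 0.0" --pt "0.065 -0.14 0.0" --pt "0.082 -0.175 0.0" --turn '[0,0,0,0,0]' --grip '[0.05,0.05,0.05,0.05,0.05]'

```text
time: 2.07
tool_pos: [0.6024, -0.0759, 0.2512]
tool_rot: [-0.0, 0.121, 0.993, 0.0]
wrist_force: [0.7, 2.0, 0.5]
opening: 0.0498
finger_force: 0.0
```

Call:
carry_out --pt "0 0 0" --pt "0 0 0" --pt "0 0 0" --pt "0 0 0" --pt "0 0 0" --turn '[0,0,0,0,0]' --grip '[0.05,0.05,0.05,0.05,0.05]'

```text
time: 2.48
tool_pos: [0.6014, -0.0735, 0.2514]
tool_rot: [-0.0, 0.12, 0.993, 0.001]
wrist_force: [-1.0, -0.3, -0.9]
opening: 0.05
finger_force: 0.0
```

```bash
python3 snap.py w2
```

```text
2.4833 [ 0.60139106 -0.07350831  0.25138281] [-1.85022597e-04  1.20494500e-01  9.92713794e-01  6.03207271e-04] 0.009609903830970557
```

View pics/w2.png

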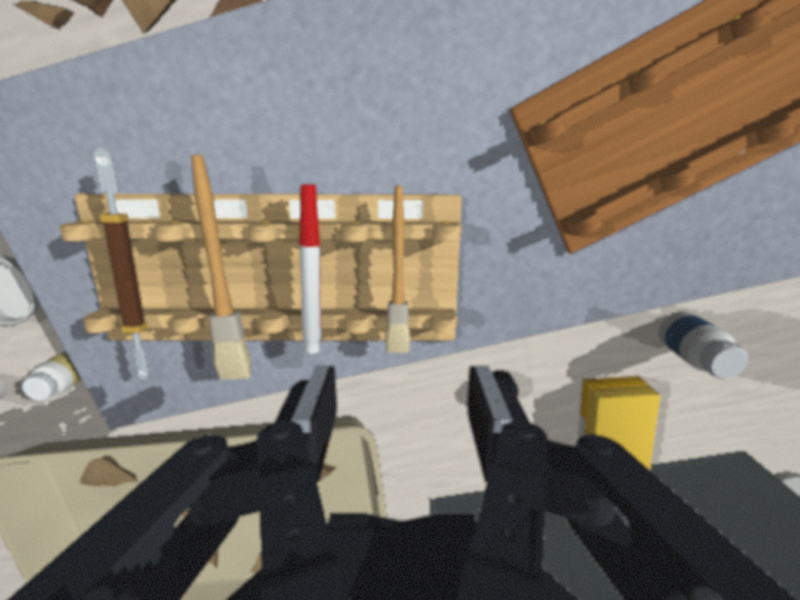

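Tool ends (far/near pixels): small (398,350)/(399,187), marker (313,352)/(309,186), large (233,377)/(198,157), spatula (142,376)/(102,151); rest corners (462,196),(457,340),(78,196) pale and (513,110),(572,250) dark.

Run:
```python
from bench import robot
from h import *
import json
c=cam(robot,'top'); w=cam(robot,'wrist',json.load(open('pics/w2.json')))
T={'small':[(197,85),(145,350)],'marker':[(341,117),(277,383)],'large':[(483,95),(430,458)],'spat':[(643,130),(568,495)]}
W={'small':[(398,350),(399,187)],'marker':[(313,352),(309,186)],'large':[(233,377),(198,157)],'spat':[(142,376),(102,151)]}
for k in T:
    P=[];E=[]
    for a,b in zip(T[k],W[k]):
        X,e=tri([c,w],[np.array(a)/5+[250,180],np.array(b)*.7]); P.append(X);E.append(e)
    d=P[0]-P[1]; print(k,np.mean(P,0).round(4),np.round(P,3)[:,2],'len',np.linalg.norm(d).round(3),'yaw',np.degrees(np.arctan2(d[1],d[0])).round(1),np.max(E).round(1))
dk=np.array([(67,225),(665,60),(727,300),(120,472)])/5+[95,205]
pl=np.array([(103,72),(710,198),(662,450),(50,318)])/5+[250,180]
for n,u,v,B in(('dark',dk,[(513,110),(572,250)],BASE[[2,1]]),('pale',pl,[(462,196),(457,340),(78,196)],BASE[[3,0,2]])):
    p,e=fitrest([(c,u,BASE),(w,np.array(v)*.7,B)]); print(n,p.round(4),e.round(2))
    print(restpts(p,[[0,y,.028] for y in(.108,.036,-.036,-.108)]).round(4).tolist())
```

```text
small [ 0.6032 -0.0759  0.0359] [ 0.083 -0.011] len 0.156 yaw -14.1 0.8
marker [ 0.5842 -0.1428  0.0744] [0.086 0.063] len 0.132 yaw -14.5 1.6
large [ 0.568  -0.2155  0.0754] [0.084 0.066] len 0.176 yaw -10.3 1.3
spat [ 0.5492 -0.2871  0.0744] [0.079 0.07 ] len 0.181 yaw -14.2 1.1
dark [0.5271 0.2108 0.2543 0.0239] 1.87
[[0.4999, 0.3153, 0.0519], [0.518, 0.2457, 0.0519], [0.5361, 0.176, 0.0519], [0.5542, 0.1063, 0.0519]]
pale [ 0.5838 -0.18   -0.2406  0.0342] 1.56
[[0.6096, -0.0751, 0.0622], [0.5924, -0.145, 0.0622], [0.5753, -0.2149, 0.0622], [0.5581, -0.2849, 0.0622]]
```

Heights (≈0.0745) and lengths agree with the text. Descending on the small brush.

Call:
carry_out --pt "0.001 -0.001 -0.04" --pt "0.001 -0.001 -0.08" --pt "0.001 -0.001 -0.12" --pt "0.001 -0.001 -0.15" --pt "0.001 -0.001 -0.175" --turn '[0,0,0,0,0]' --grip '[0.05,0.05,0.05,0.05,0.05]'

```text
time: 2.95
tool_pos: [0.6012, -0.0758, 0.0739]
tool_rot: [-0.001, 0.122, 0.993, 0.0]
wrist_force: [0.2, -0.3, -0.6]
opening: 0.0498
finger_force: 0.0
```

Call:
carry_out --pt "0 0 -0.01" --pt "0 0 -0.019" --pt "0 0 -0.019" --pt "0 0 -0.019" --pt "0 0 -0.019" --turn '[0,0,0,0,0]' --grip '[0.05,0.05,0.04,0.025,0.005]'

```text
time: 3.37
tool_pos: [0.604, -0.0774, 0.0592]
tool_rot: [0.002, 0.122, 0.992, 0.0]
wrist_force: [1.3, 0.9, 0.1]
opening: 0.017
finger_force: 0.0
```

Call:
carry_out --pt "0 0 0" --pt "0 0 0" --pt "0 0 0" --pt "0 0 0.0" --pt "0 0 0.01" --turn '[0,0,0,0,0]' --grip '[0,0,0,0,0]'

```text
time: 3.78
tool_pos: [0.6017, -0.0772, 0.0669]
tool_rot: [-0.001, 0.123, 0.992, -0.0]
wrist_force: [-0.5, 0.3, -0.2]
opening: 0.0084
finger_force: 58.7
```

Call:
carry_out --pt "0 0 0.03" --pt "0 0 0.065" --pt "-0.008 0.03 0.08" --pt "-0.018 0.065 0.08" --pt "-0.028 0.1 0.08" --turn '[0,0,6,12,18]' --grip '[0,0,0,0,0]'

```text
time: 4.2
tool_pos: [0.5752, 0.0227, 0.1497]
tool_rot: [0.002, -0.035, 0.999, -0.0]
wrist_force: [0.1, 1.4, -0.0]
opening: 0.0084
finger_force: 58.7
```

Call:
carry_out --pt "-0.01 0.035 0" --pt "-0.02 0.077 0" --pt "-0.02 0.077 0" --pt "-0.02 0.077 -0.02" --pt "-0.02 0.077 -0.04" --turn '[5,10,10,10,10]' --grip '[0,0,0,0,0]'

```text
time: 4.62
tool_pos: [0.5555, 0.1011, 0.1087]
tool_rot: [0.002, -0.122, 0.992, 0.0]
wrist_force: [-0.6, -0.7, -0.0]
opening: 0.0084
finger_force: 58.7
```

```bash
python3 snap.py w3
```

```text
4.6167 [0.55545832 0.10108474 0.10870582] [ 2.08760914e-03 -1.22228791e-01  9.92499733e-01  2.12717282e-04] 0.3648263372181909
```

View pics/w3.png

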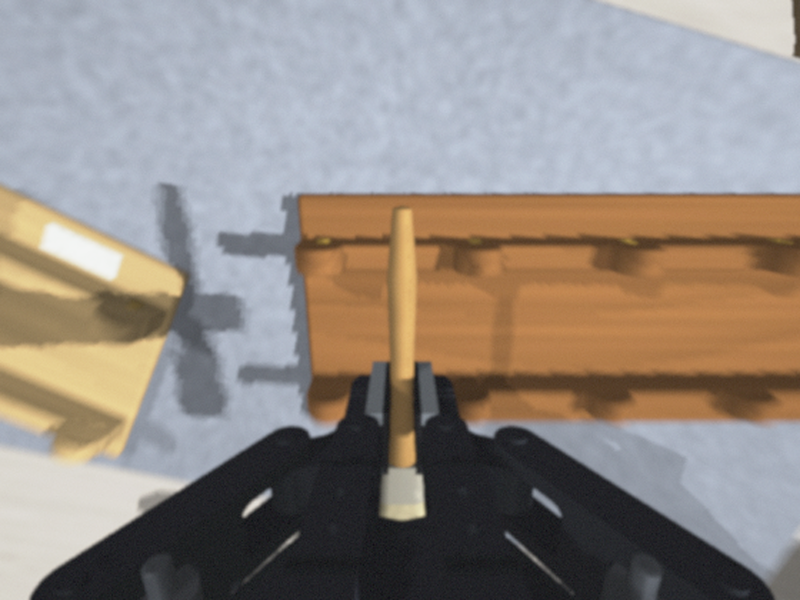

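Brush is held level, at column ~402, between the end dividers at ~320 and ~480. Lowering and releasing.

Call:
carry_out --pt "-0.001 0 -0.02" --pt "-0.001 0 -0.035" --pt "-0.001 0 -0.044" --pt "-0.001 0 -0.049" --pt "-0.001 0 -0.049" --turn '[0,0,0,0,0]' --grip '[0,0,0,0,0]'

```text
time: 5.08
tool_pos: [0.5535, 0.0994, 0.0594]
tool_rot: [-0.0, -0.121, 0.993, -0.0]
wrist_force: [-0.1, -0.3, 1.1]
opening: 0.0085
finger_force: 58.8
```

Call:
carry_out --pt "0 0 0" --pt "0 0 0" --pt "0 0 0" --pt "0 0 0" --pt "0 0 0" --turn '[0,0,0,0,0]' --grip '[0.0,0.01,0.025,0.05,0.05]'

```text
time: 5.5
tool_pos: [0.5536, 0.0997, 0.0584]
tool_rot: [0.0, -0.121, 0.993, 0.0]
wrist_force: [0.1, -0.1, 0.7]
opening: 0.0458
finger_force: 0.0
```

Call:
carry_out --pt "0 0 0.025" --pt "0 0 0.065" --pt "0 -0.02 0.1" --pt "0.005 -0.055 0.1" --pt "0.011 -0.09 0.1" --turn '[0,0,-6,-12,-18]' --grip '[0.05,0.05,0.05,0.05,0.05]'

```text
time: 5.92
tool_pos: [0.5662, 0.0106, 0.1613]
tool_rot: [0.003, 0.036, 0.999, 0.001]
wrist_force: [0.4, -0.8, -0.1]
opening: 0.0501
finger_force: 0.0
```

Call:
carry_out --pt "0.005 -0.039 0" --pt "0.01 -0.078 0" --pt "0.015 -0.117 0" --pt "0.0195 -0.1535 0" --pt "0.0195 -0.1535 -0.03" --turn '[-5,-10,-10,-10,-10]' --grip '[0.05,0.05,0.05,0.05,0.05]'

```text
time: 6.33
tool_pos: [0.5879, -0.1578, 0.1336]
tool_rot: [0.008, 0.129, 0.992, -0.005]
wrist_force: [0.4, -2.4, 0.5]
opening: 0.0501
finger_force: 0.0
```

Call:
carry_out --pt "0 0 -0.03" --pt "0 0 -0.055" --pt "0 0 -0.07" --pt "0 0 -0.07" --pt "0 0 -0.07" --turn '[0,0,0,0,0]' --grip '[0.05,0.05,0.05,0.04,0.025]'

```text
time: 6.75
tool_pos: [0.5836, -0.1437, 0.0577]
tool_rot: [-0.001, 0.123, 0.992, 0.0]
wrist_force: [-0.4, -0.5, 0.3]
opening: 0.0295
finger_force: 0.0
```

Call:
carry_out --pt "0 0 0" --pt "0 0 0" --pt "0 0 0" --pt "0 0 0" --pt "0 0 0.01" --turn '[0,0,0,0,0]' --grip '[0.01,0,0,0,0]'

```text
time: 7.17
tool_pos: [0.583, -0.1435, 0.0677]
tool_rot: [-0.001, 0.123, 0.992, 0.0]
wrist_force: [-0.9, -0.1, -0.3]
opening: 0.0135
finger_force: 58.3
```

Call:
carry_out --pt "0 0 0.03" --pt "0 0 0.065" --pt "-0.004 0.03 0.08" --pt "-0.01 0.065 0.08" --pt "-0.016 0.1 0.08" --turn '[0,0,4,9,14]' --grip '[0,0,0,0,0]'

```text
time: 7.58
tool_pos: [0.5691, -0.0438, 0.1512]
tool_rot: [0.003, 0.0, 1.0, -0.0]
wrist_force: [0.0, 1.7, -1.0]
opening: 0.0136
finger_force: 58.3
```

Call:
carry_out --pt "-0.006 0.039 0" --pt "-0.012 0.078 0" --pt "-0.018 0.117 0" --pt "-0.024 0.155 0" --pt "-0.03 0.19 0" --turn '[4,8,11,14,14]' --grip '[0,0,0,0,0]'

```text
time: 8.0
tool_pos: [0.5376, 0.1487, 0.1495]
tool_rot: [0.001, -0.122, 0.992, 0.0]
wrist_force: [0.6, 0.1, -0.0]
opening: 0.0136
finger_force: 58.3
```

Call:
carry_out --pt "-0.0015 0.0245 0" --pt "-0.0015 0.0245 -0.02" --pt "-0.0015 0.0245 -0.05" --pt "-0.0015 0.0245 -0.07" --pt "-0.0015 0.0245 -0.08" --turn '[0,0,0,0,0]' --grip '[0,0,0,0,0]'

```text
time: 8.42
tool_pos: [0.5351, 0.1703, 0.0667]
tool_rot: [-0.002, -0.121, 0.993, -0.001]
wrist_force: [0.1, 0.6, -1.6]
opening: 0.0138
finger_force: 58.3
```

Call:
carry_out --pt "0 0 -0.007" --pt "0 0 -0.009" --pt "0 0 -0.009" --pt "0 0 -0.009" --pt "0 0 -0.009" --turn '[0,0,0,0,0]' --grip '[0,0,0,0.005,0.01]'

```text
time: 8.83
tool_pos: [0.5375, 0.1708, 0.0604]
tool_rot: [0.001, -0.121, 0.993, 0.0]
wrist_force: [0.4, 0.6, -0.1]
opening: 0.0136
finger_force: 58.4
```

Call:
carry_out --pt "0 0 0" --pt "0 0 0" --pt "0 0 0" --pt "0 0 0" --pt "0 0 0" --turn '[0,0,0,0,0]' --grip '[0.015,0.02,0.03,0.05,0.05]'

```text
time: 9.25
tool_pos: [0.5366, 0.1707, 0.0593]
tool_rot: [0.0, -0.121, 0.993, -0.0]
wrist_force: [-0.8, 0.0, 0.0]
opening: 0.0502
finger_force: 0.0
```

Call:
carry_out --pt "0 0 0.02" --pt "0 0 0.06" --pt "0 -0.02 0.095" --pt "0.003 -0.059 0.1" --pt "0.006 -0.099 0.1" --turn '[0,0,-4,-9,-14]' --grip '[0.05,0.05,0.05,0.05,0.05]'

```text
time: 9.67
tool_pos: [0.5447, 0.0733, 0.1627]
tool_rot: [0.004, 0.0, 1.0, 0.001]
wrist_force: [-0.5, -0.8, -1.0]
opening: 0.05
finger_force: 0.0
```

Call:
carry_out --pt "0.004 -0.04 0" --pt "0.008 -0.08 0" --pt "0.012 -0.12 0" --pt "0.016 -0.16 0" --pt "0.02 -0.2 0" --turn '[-4,-8,-11,-11,-11]' --grip '[0.05,0.05,0.05,0.05,0.05]'

```text
time: 10.08
tool_pos: [0.5624, -0.1301, 0.1594]
tool_rot: [0.0, 0.096, 0.995, -0.0]
wrist_force: [0.9, 0.6, 0.4]
opening: 0.0502
finger_force: 0.0
```

Call:
carry_out --pt "0.003 -0.04 0" --pt "0.006 -0.075 0" --pt "0.006 -0.087 -0.01" --pt "0.006 -0.087 -0.035" --pt "0.006 -0.087 -0.065" --turn '[0,0,0,0,0]' --grip '[0.05,0.05,0.05,0.05,0.05]'

```text
time: 10.5
tool_pos: [0.5698, -0.2177, 0.0952]
tool_rot: [0.003, 0.098, 0.995, -0.001]
wrist_force: [0.4, 0.5, -0.4]
opening: 0.0498
finger_force: 0.0
```

Call:
carry_out --pt "0 0 -0.025" --pt "0 0 -0.036" --pt "0 0 -0.036" --pt "0 0 -0.036" --pt "0 0 -0.036" --turn '[0,0,0,0,0]' --grip '[0.05,0.05,0.04,0.025,0.01]'

```text
time: 10.92
tool_pos: [0.5698, -0.2155, 0.0598]
tool_rot: [0.001, 0.096, 0.995, -0.0]
wrist_force: [-0.7, -0.0, -0.2]
opening: 0.0168
finger_force: 0.0
```

Call:
carry_out --pt "0 0 0" --pt "0 0 0" --pt "0 0 0" --pt "0 0 0" --pt "0 0 0.01" --turn '[0,0,0,0,0]' --grip '[0,0,0,0,0]'

```text
time: 11.33
tool_pos: [0.5675, -0.2149, 0.0676]
tool_rot: [-0.001, 0.096, 0.995, 0.0]
wrist_force: [-0.0, 0.2, -0.5]
opening: 0.0121
finger_force: 58.6
```

Call:
carry_out --pt "0 0 0.03" --pt "0 0 0.065" --pt "-0.003 0.03 0.08" --pt "-0.007 0.067 0.08" --pt "-0.011 0.106 0.08" --turn '[0,0,3,6,9]' --grip '[0,0,0,0,0]'

```text
time: 11.75
tool_pos: [0.558, -0.1101, 0.1504]
tool_rot: [0.002, 0.019, 1.0, -0.001]
wrist_force: [0.1, 0.9, -0.8]
opening: 0.0122
finger_force: 58.6
```

Call:
carry_out --pt "-0.004 0.04 0" --pt "-0.008 0.08 0" --pt "-0.013 0.12 0" --pt "-0.017 0.16 0" --pt "-0.022 0.2 0" --turn '[3,6,9,12,16]' --grip '[0,0,0,0,0]'

```text
time: 12.17
tool_pos: [0.5349, 0.0923, 0.1489]
tool_rot: [0.0, -0.122, 0.992, -0.0]
wrist_force: [1.3, 0.7, 0.4]
opening: 0.0121
finger_force: 58.6
```

Call:
carry_out --pt "-0.004 0.04 0" --pt "-0.009 0.08 0" --pt "-0.013 0.12 0" --pt "-0.017 0.15 0" --pt "-0.017 0.15 -0.02" --turn '[0,0,0,0,0]' --grip '[0,0,0,0,0]'

```text
time: 12.58
tool_pos: [0.5182, 0.2528, 0.1321]
tool_rot: [0.004, -0.128, 0.992, 0.005]
wrist_force: [0.2, 2.0, -1.2]
opening: 0.0119
finger_force: 58.6
```

Call:
carry_out --pt "0 0 -0.03" --pt "0 0 -0.05" --pt "0 0 -0.063" --pt "0 0 -0.069" --pt "0 0 -0.069" --turn '[0,0,0,0,0]' --grip '[0,0,0,0,0]'

```text
time: 13.0
tool_pos: [0.5178, 0.2403, 0.0602]
tool_rot: [-0.001, -0.121, 0.993, -0.0]
wrist_force: [-0.2, -1.1, 1.3]
opening: 0.0123
finger_force: 58.7
```

Call:
carry_out --pt "0 0 0" --pt "0 0 0" --pt "0 0 0" --pt "0 0 0" --pt "0 0 0" --turn '[0,0,0,0,0]' --grip '[0.0,0.01,0.025,0.05,0.05]'

```text
time: 13.42
tool_pos: [0.5187, 0.2406, 0.0593]
tool_rot: [0.0, -0.121, 0.993, -0.0]
wrist_force: [0.3, 0.2, 0.0]
opening: 0.0479
finger_force: 0.0
```

Call:
carry_out --pt "0 0 0.02" --pt "0 0 0.06" --pt "0 -0.02 0.095" --pt "0.002 -0.059 0.1" --pt "0.005 -0.098 0.1" --turn '[0,0,-3,-6,-9]' --grip '[0.05,0.05,0.05,0.05,0.05]'

```text
time: 13.83
tool_pos: [0.5254, 0.1442, 0.1626]
tool_rot: [0.004, -0.044, 0.999, 0.001]
wrist_force: [0.8, -0.6, -1.1]
opening: 0.05
finger_force: 0.0
```

Call:
carry_out --pt "0.002 -0.04 0" --pt "0.004 -0.08 0" --pt "0.007 -0.12 0" --pt "0.01 -0.16 0" --pt "0.013 -0.2 0" --turn '[-3,-6,-9,-12,-15]' --grip '[0.05,0.05,0.05,0.05,0.05]'

```text
time: 14.25
tool_pos: [0.5364, -0.0592, 0.1594]
tool_rot: [0.0, 0.089, 0.996, 0.0]
wrist_force: [0.6, -0.1, 0.6]
opening: 0.0499
finger_force: 0.0
```

Call:
carry_out --pt "0.002 -0.04 0" --pt "0.004 -0.08 0" --pt "0.007 -0.12 0" --pt "0.01 -0.16 0" --pt "0.012 -0.2 0" --turn '[-2,-4,-4,-4,-4]' --grip '[0.05,0.05,0.05,0.05,0.05]'

```text
time: 14.67
tool_pos: [0.5485, -0.2592, 0.1593]
tool_rot: [0.0, 0.123, 0.992, 0.0]
wrist_force: [0.4, -0.6, 0.5]
opening: 0.0498
finger_force: 0.0
```

Call:
carry_out --pt "0.001 -0.025 0" --pt "0.001 -0.029 0" --pt "0.001 -0.029 -0.03" --pt "0.001 -0.029 -0.06" --pt "0.001 -0.029 -0.08" --turn '[0,0,0,0,0]' --grip '[0.05,0.05,0.05,0.05,0.05]'

```text
time: 15.08
tool_pos: [0.5485, -0.285, 0.077]
tool_rot: [-0.001, 0.122, 0.992, 0.001]
wrist_force: [0.5, 0.1, 0.8]
opening: 0.05
finger_force: 0.0
```

Call:
carry_out --pt "0 0 -0.015" --pt "0 0 -0.022" --pt "0 0 -0.022" --pt "0 0 -0.022" --pt "0 0 -0.022" --turn '[0,0,0,0,0]' --grip '[0.05,0.05,0.04,0.025,0.01]'

```text
time: 15.5
tool_pos: [0.5505, -0.2866, 0.0586]
tool_rot: [0.001, 0.122, 0.992, -0.0]
wrist_force: [-0.2, 0.2, 0.3]
opening: 0.0166
finger_force: 0.1
```

Call:
carry_out --pt "0 0 0" --pt "0 0 0" --pt "0 0 0" --pt "0 0 0" --pt "0 0 0.01" --turn '[0,0,0,0,0]' --grip '[0,0,0,0,0]'

```text
time: 15.92
tool_pos: [0.5485, -0.2857, 0.0664]
tool_rot: [-0.001, 0.123, 0.992, 0.001]
wrist_force: [-0.3, -0.2, -0.6]
opening: 0.0127
finger_force: 59.2
```

Call:
carry_out --pt "0 0 0.03" --pt "0 0 0.065" --pt "-0.002 0.03 0.08" --pt "-0.005 0.067 0.08" --pt "-0.008 0.106 0.08" --turn '[0,0,3,6,9]' --grip '[0,0,0,0,0]'

```text
time: 16.33
tool_pos: [0.5419, -0.1811, 0.1493]
tool_rot: [0.002, 0.045, 0.999, -0.001]
wrist_force: [1.0, 0.8, -1.0]
opening: 0.0123
finger_force: 59.2
```

Call:
carry_out --pt "-0.003 0.04 0" --pt "-0.006 0.08 0" --pt "-0.009 0.12 0" --pt "-0.012 0.16 0" --pt "-0.016 0.2 0" --turn '[3,6,9,12,15]' --grip '[0,0,0,0,0]'

```text
time: 16.75
tool_pos: [0.5251, 0.0213, 0.1478]
tool_rot: [0.0, -0.088, 0.996, -0.0]
wrist_force: [0.6, 0.5, -0.8]
opening: 0.0128
finger_force: 59.2
```

Call:
carry_out --pt "-0.003 0.04 0" --pt "-0.006 0.08 0" --pt "-0.009 0.12 0" --pt "-0.012 0.16 0" --pt "-0.016 0.2 0" --turn '[2,4,4,4,4]' --grip '[0,0,0,0,0]'

```text
time: 17.17
tool_pos: [0.5091, 0.2213, 0.1477]
tool_rot: [0.0, -0.121, 0.993, -0.0]
wrist_force: [0.0, 0.7, -0.3]
opening: 0.0128
finger_force: 59.2
```

Call:
carry_out --pt "-0.003 0.035 0" --pt "-0.006 0.065 0" --pt "-0.008 0.085 0" --pt "-0.008 0.091 0" --pt "-0.008 0.091 -0.02" --turn '[0,0,0,0,0]' --grip '[0,0,0,0,0]'

```text
time: 17.58
tool_pos: [0.5032, 0.3146, 0.1307]
tool_rot: [0.004, -0.123, 0.992, 0.002]
wrist_force: [1.1, -0.1, -0.2]
opening: 0.0129
finger_force: 59.2
```

Call:
carry_out --pt "0 0 -0.03" --pt "0 0 -0.05" --pt "0 0 -0.063" --pt "0 0 -0.069" --pt "0 0 -0.069" --turn '[0,0,0,0,0]' --grip '[0,0,0,0,0]'

```text
time: 18.0
tool_pos: [0.5017, 0.3084, 0.0591]
tool_rot: [-0.001, -0.12, 0.993, -0.001]
wrist_force: [0.3, -0.2, -1.1]
opening: 0.0127
finger_force: 59.2
```

Call:
carry_out --pt "0 0 0" --pt "0 0 0" --pt "0 0 0" --pt "0 0 0" --pt "0 0 0" --turn '[0,0,0,0,0]' --grip '[0.0,0.01,0.025,0.05,0.05]'

```text
time: 18.42
tool_pos: [0.5017, 0.3105, 0.0584]
tool_rot: [0.0, -0.121, 0.993, -0.0]
wrist_force: [-0.5, 0.6, 0.8]
opening: 0.048
finger_force: 0.0
```

Call:
carry_out --pt "0 0 0.025" --pt "0 0 0.065" --pt "0 0 0.105" --pt "0 0 0.145" --pt "0 0 0.18" --turn '[0,0,0,0,0]' --grip '[0.05,0.05,0.05,0.05,0.05]'

```text
time: 18.83
tool_pos: [0.5017, 0.3108, 0.2411]
tool_rot: [0.001, -0.121, 0.993, 0.0]
wrist_force: [0.9, -0.3, -0.5]
opening: 0.0502
finger_force: 0.0
```

Call:
carry_out --pt "-0.01 0.038 0" --pt "-0.02 0.076 0.01" --pt "-0.03 0.114 0.01" --pt "-0.04 0.15 0.01" --pt "-0.05 0.18 0.01" --turn '[0,0,0,0,0]' --grip '[0.05,0.05,0.05,0.05,0.05]'

```text
time: 19.25
tool_pos: [0.4499, 0.4936, 0.2484]
tool_rot: [-0.0, -0.122, 0.993, 0.001]
wrist_force: [0.6, -0.5, 0.2]
opening: 0.05
finger_force: 0.0
```

Run:
```python
from bench import robot
import cv2
a=robot.grab_frame('top')[:,:,::-1]
cv2.imwrite('pics/top1.png',cv2.resize(a[140:310,70:290],None,fx=3.5,fy=3.5,interpolation=cv2.INTER_CUBIC))
```

```text
(no output)
```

View pics/top1.png

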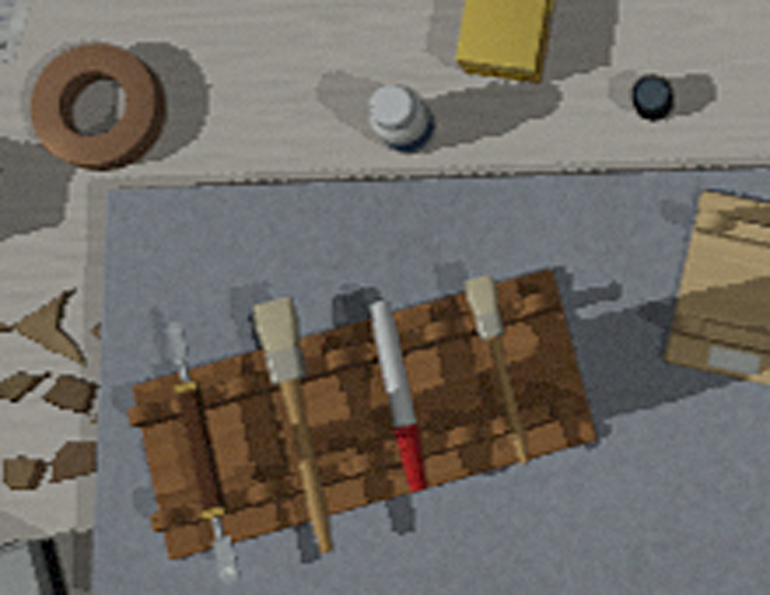

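All four lie in order: spatula (204,452), large brush (300,426), marker (399,396), small brush (502,371); the bottle and loupe stand where they were. A numeric check next.

Run:
```python
from bench import robot
from h import *
c=cam(robot,'top'); a=.246; 
for k,u,h,g in(('spat',[(177,325),(230,578)],.006,.108),('large',[(274,302),(325,550)],.0075,.036),('marker',[(380,305),(418,488)],.008,-.036),('small',[(481,282),(523,460)],.0055,-.108)):
    P=onplane(c,np.array(u)/3.5+[70,140],.068+h)[:,:2]; d=P[0]-P[1]; m=P.mean(0)-[.5265,.205]
    print(k,'x',(m@[np.cos(a),np.sin(a)]).round(4),'dy',(m@[-np.sin(a),np.cos(a)]-g).round(4),'len',np.hypot(*d).round(3),'ang',(np.arctan2(d[1],d[0])-a).round(2))
```

```text
spat x 0.0001 dy 0.0002 len 0.182 ang -0.01
large x -0.0012 dy 0.0028 len 0.178 ang -0.03
marker x -0.0007 dy 0.0025 len 0.132 ang -0.03
small x -0.0028 dy 0.0008 len 0.129 ang -0.02
```

```bash
python3 -c "
from bench import robot
print(robot.sign_off())"
```

```text
the job is handed in; nothing more can be done
None
```

The four tools now lie in the dark rest in mirrored order, each measured from the top camera within about 3 mm of its notch centre and of the rails' midline, with the loupe and bottle in place, the dish well clear of the arm's path but not re-imaged, and the job handed in at about 19 s.

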